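Set the stop pin of a bottle labelling cradle

TASK

Set up the sloped labelling cradle for the slim bottles: take the blue-headed stop pin out of its stand and put it fully home, collar down on the bed, in the locating hole of the setting bar under the bed's slot, with its black pad squarely facing up the slope, then let go. The hole lies somewhere along the slot and is not marked, so it is best felt for by sliding the tip along the bar until it drops in. Do not disturb the orange pin or the two slim bottles beside the cradle.

Things in the scene. Friction and masses are not known exactly. Their poses are not given: they have to be found in the camera images.
- cradle: Bottle labelling cradle, fixed to the table: grey foot plate 195 x 126 mm and, on four uprights, a sloping aluminium bed, low end toward the robot. A black star knob sticks out low on its right side. Origin: centre of the foot plate's underside, on the table; z up; x level, toward the bed's high end.
- bed: The cradle's bed, a plate 230 x 112 x 5 mm sloping 25 degrees. Origin: on its upper face in the middle of the slot, 113 mm above the table; x runs up the slope along the slot, y across, z square out of the plate. The slot, 20 mm wide, is cut along y = 0 from x = -52 to +52 mm. Two white rails, 14 mm wide and 14 mm high, run along the bed at y = +27 and -27 mm (their middles).
- bar_mid (a point): Point on the flat top of the dark steel setting bar that closes the slot from below, under the slot's middle: 5 mm below the bed's origin. The bar is clamped (25 N do not move it). It has one blind round hole, 16 mm wide, slightly chamfered, 35 mm deep, on the slot's centre line; the hole's centre is anywhere up to 28 mm up or down the slope from this point, different every time.
- pin_stand: Grey plastic block 46 x 150 mm, 44 mm high, fixed to the table, with two upright holes (16 mm wide, 40 mm deep) at y = -45 and +45 mm in which the two stop pins are parked; which pin is in which hole varies. Origin: centre of its underside; x and y along the 46 and 150 mm sides, z up.
- blue_stop: Stop pin for slim bottles, loose, 112 mm long, about 140 g. Origin at the end of the tip, z from tip to head. Steel shank 14 mm thick, nose tapering over the first 6 mm to 7 mm; steel collar 30 mm across at z = 37 to 42 mm; blue block head 24 x 24 mm at z = 42 to 112 mm, its four sides bare above z = 70 mm. Parked upright, collar on the stand, tip 7 mm above the table.
- blue_stop_pad (a point): Middle of the blue pin's black rubber pad (20 mm wide, 25 mm high, 4 mm thick) on the head's +x face: at x = 16, z = 57.5 mm of the pin. The pad faces along the pin's +x. Parked, it is turned 0.1 to 1.5 rad to the left (from above, counterclockwise) from straight away from the robot.
- blue_stop_tip (a point): End of the blue pin's tip (the same point as the pin's origin). With the pin fully home, the collar rests on the bed and this point is 37 mm below the bed's upper face.
- orange_stop: The other stop pin, for round bottles: the same but with an orange head 24 x 36 mm. Parked in the other hole of the stand; to be left there. Origin at its tip, z up along the pin.
- slim_bottle_a: White slim bottle without label, 31 x 40 x 159 mm, standing loose to the left of the cradle. Origin: centre of its underside. Leave it alone.
- slim_bottle_b: White slim bottle with a label, 31 x 40 x 159 mm, standing loose to the left of the cradle. Origin: centre of its underside. Leave it alone.

How it is judged:
At the end, for the whole second after the job is handed in: The blue pin rests in the bar's hole: tip at least 33.5 mm below the bed's face (37 is home), within 6 mm of the slot's centre line and 40 mm of its middle, square to the bed within 8 degrees, pad up the slope within 12.6 degrees; the orange pin is still parked upright (tip below z = 15 mm) (z of blue_stop_tip in the frame of bed below -0.0335 m and x of blue_stop_tip in the frame of bed between -0.04 and 0.04 m and y of blue_stop_tip in the frame of bed between -0.006 and 0.006 m and angle between the z axis of blue_stop and the z axis of bed, either way round below 0.14 rad and angle between the x axis of blue_stop and the x axis of bed, either way round below 0.22 rad and angle between blue_stop's own x axis and vertical below 1.4 rad and linear speed of blue_stop below 0.02 m/s and angle between orange_stop's own z axis and vertical below 0.2 rad and height (world z) of orange_stop below 0.015 m); the robot touches nothing.
It fails at once if the orange pin is lifted out or moved away (distance of orange_stop from where it was at the start of the episode above 0.02 m).
It fails at once if a slim bottle is pushed away or knocked over (distance of any of slim_bottle_a, slim_bottle_b from where it was at the start of the episode above 0.03 m or angle between any of slim_bottle_a, slim_bottle_b's own z axis and vertical above 0.4 rad).
It also fails if it takes over 61 s, if anything falls off the work surface, if the arm or the gripper's body presses on something with over 40 N, if the wrist force passes 120 N, or if a joint passes its speed limit or range.

ROBOT

A 7-joint arm with a two-finger parallel gripper is mounted at the origin on the work surface; the furniture and walls round the work are solid. World frame = base frame: x ahead of the robot, y to its left, z up, the work surface at z = 0. Lengths are in m, angles in rad, forces in N, time in s.
With the tool pointing down it reaches from about 0.4 to 0.85 m from the base axis. Payload 6.9 kg.
Tool frame: the origin (TCP) lies at the very end of the fingers, on their centre line; the grasp point (between the pads) lies 19 mm behind it; z points along the fingers, y is the line along which they close (so a half turn about z gives the same grasp; the last joint's range is limited). The gripper opens to 85 mm and grips with 20 to 120 N. Pads are 22 mm wide; open, the fingers measure 114 mm over their backs; the gripper's body (76 mm by 85 mm) begins 54 mm behind the grasp point. The pads swing forward as they close: fully open they stand 13 mm farther back than shut.
Start: joints at [1.31, 0.507, -0.238, 1.5, 0.126, 1.149, -0.155], TCP at [0.224, -0.584, 0.231] pointing down, gripper open.
Joint ranges: [-3.08, 3.08], [-0.24, 2.05], [-1.43, 1.35], [0, 2.5], [-1.52, 4.66], [0.17, 1.96], [-2.89, 2.89]. Speed limits (rad/s): [2.39, 2.39, 3.14, 3.14, 3.14, 3.14, 3.14].

INTERFACE

Orientations are given as a rotation vector (axis times angle).
In Python, from cell import arm gives the robot as it stands.
- The arm moves only by the shell command python3 nudge.py 'ROWS'. ROWS is a JSON list that holds a single list of rows (three levels of brackets), with 1 to 12 rows, each of 7 numbers: the finger opening in m, then dx, dy, dz in m, then a rotation vector rx, ry, rz in rad; each row shifts and turns the commanded pose from where the row before left it, along the tool's axes as they then stand; what a row does not reach is not made up. A row lasts 1/10 s, in which the tool goes at most 0.05 m and 0.15 rad, less where a joint would pass 70% of its speed; a pose out of reach is approached as far as the arm can. The fingers move at their own pace and stop on an object; the grip force is fixed at half the most. Time passes only in rows, so rows that do not move let the fingers close. It prints the time, the measured TCP pose, the force, the opening and the grip force at its end. Input that does not fit is refused with a message, and nothing moves.
- arm.get_obs(): the state, without advancing time (a new reading comes with each control period).
- arm.read_camera(name): name is "scene" or "side" or "wrist"; returns the picture (400x640x3 uint8, red, green, blue); there is no depth.
- arm.camera_model(name): a dict with "mtx" (3x3 intrinsics, pixels), "origin" and "rotation" of the camera in the world; the wrist camera has in their place "mount" (4x4, takes a point from camera to tool coordinates, whose origin is the TCP and whose axes are the flange's). Camera axes: x right, y up, looking along -z (the intrinsics and any distortion apply to the point x, -y, -z); pixel columns grow to the right and rows downward; lengths in m; the calibration is good to about 2 mm. A picture is of the moment at which its call begins: read the wrist's pose just before it. camera_model takes no time and is no camera call.
- arm.close_job(): hands the job in; it is judged then, once.
The state is a dict: "time": time; "joint_positions": joint angles; "joint_vel": joint speeds; "joint_torque": joint torques, N m; "tool_pos": TCP position; "ee_rot": TCP orientation; "force": force on the tool from outside, world axes, zero at the start; "wrist_torque": the same for the moment, N m; "width": finger opening in m; "grip_force": force on a finger pad.
Only numpy, scipy, OpenCV 4.12 (cv2) and the standard library are available. Lean on these libraries where they do the work, as an engineer would, in place of code of your own. Each camera call takes 0.05 s, during which the arm holds its last target. There are 200 camera calls.

## Working session

There is one attempt and no reset: what is moved stays moved. The work goes in short steps, Python scripts to look and compute and a shell command to move; the robot and the scene stay as the last step left them, time stands still between calls to the robot, and variables do not carry over. Pictures are saved under pics/ and viewed, at most 10 in all, crops included, and the job is handed in when it is done.

```bash
ls; mkdir -p pics
python3 - <<'E'
from cell import arm
import cv2,numpy as np
o=arm.get_obs(); print({k:np.round(v,3).tolist() for k,v in o.items()})
for n in("scene","side"):
    m=arm.camera_model(n);print(n,{k:np.round(v,4).tolist() if not isinstance(v,str) else v for k,v in m.items()})
    cv2.imwrite(f"pics/{n}0.png",cv2.cvtColor(arm.read_camera(n),cv2.COLOR_RGB2BGR))
print(arm.camera_model("wrist"))
E
```

```text
cell.py
nudge.py
pics
{'time': 0.0, 'joint_positions': [1.311, 0.508, -0.238, 1.501, 0.126, 1.149, -0.155], 'joint_vel': [0.0, 0.0, -0.001, -0.001, 0.001, 0.0, 0.0], 'joint_torque': [-0.001, -62.06, -2.186, -24.966, 0.013, 0.012, 0.0], 'tool_pos': [0.223, -0.583, 0.23], 'ee_rot': [-3.087, -0.571, 0.001], 'force': [-0.492, 0.914, 0.243], 'wrist_torque': [-0.015, -0.011, 0.027], 'grip_force': 0.0, 'width': 0.086}
scene {'mtx': [[383.3161, 0.0, 324.352], [0.0, 383.3161, 197.9301], [0.0, 0.0, 1.0]], 'origin': [-0.0227, 0.282, 0.7483], 'rotation': [0.4582, -0.7294, -1.9301]}
side {'mtx': [[375.4919, 0.0, 316.5954], [0.0, 375.4919, 200.068], [0.0, 0.0, 1.0]], 'origin': [0.1789, 0.6453, 0.6103], 'rotation': [0.2936, -1.2259, -2.4272]}
{'mtx': array([[308.64004759,   0.        , 319.23421034],
       [  0.        , 308.64004759, 200.458746  ],
       [  0.        ,   0.        ,   1.        ]]), 'mount': array([[-3.86788397e-05,  9.47160262e-01,  3.20760715e-01,
         8.19823694e-02],
       [ 9.99999956e-01, -5.78725876e-05,  2.91474139e-04,
         5.11635155e-05],
       [ 2.94635974e-04,  3.20760712e-01, -9.47160218e-01,
        -1.42574025e-01],
       [ 0.00000000e+00,  0.00000000e+00,  0.00000000e+00,
         1.00000000e+00]])}
```
View pics/scene0.png

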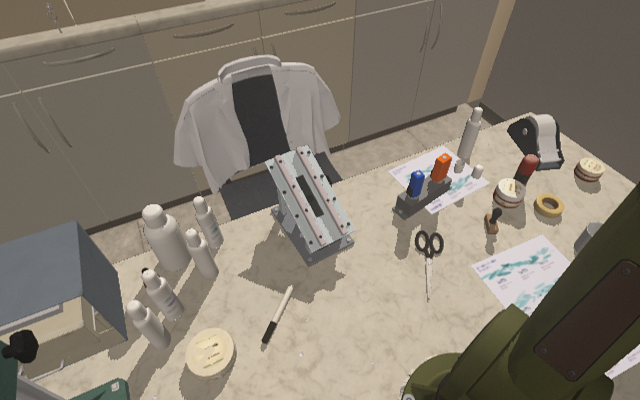

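View pics/side0.png

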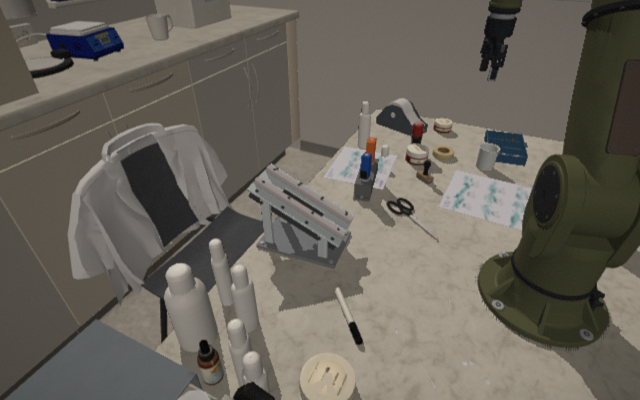

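The scene view shows the cradle at the centre with its slot near (311,196). The stand has the blue head at (417,183) and the orange at (441,167). In the side view blue is at (366,163) and orange at (371,147). Next I triangulate these.

Create h.py:
```python
import numpy as np,cv2
from scipy.spatial.transform import Rotation as R
from cell import arm
def pose(n,o=None):
    m=arm.camera_model(n)
    if n!="wrist": return m["mtx"],np.array(m["origin"]),R.from_rotvec(m["rotation"]).as_matrix()
    o=o or arm.get_obs(); T=R.from_rotvec(o["ee_rot"]).as_matrix(); M=m["mount"]
    return m["mtx"],T@M[:3,3]+o["tool_pos"],T@M[:3,:3]
def ray(P,px):
    K,c,Rm=P; d=Rm@np.array([(px[0]-K[0,2])/K[0,0],-(px[1]-K[1,2])/K[1,1],-1]); return c,d/np.linalg.norm(d)
def plane(P,px,z):
    c,d=ray(P,px); return c+d*(z-c[2])/d[2]
def tri(*rs):
    A=sum(np.eye(3)-np.outer(d,d) for c,d in rs); b=sum((np.eye(3)-np.outer(d,d))@c for c,d in rs)
    p=np.linalg.solve(A,b); return p,[round(1000*np.linalg.norm(np.cross(p-c,d)),1) for c,d in rs]
def proj(P,p):
    K,c,Rm=P; q=Rm.T@(np.array(p)-c); return np.array([K[0,2]-K[0,0]*q[0]/q[2],K[1,2]+K[1,1]*q[1]/q[2]])
def mask(im,col):
    h=cv2.cvtColor(im,cv2.COLOR_RGB2HSV); lo,hi={"blue":((105,140,50),(130,255,255)),"orange":((3,170,120),(16,255,255))}[col]
    return cv2.inRange(h,lo,hi)
def blobs(m,amin=30):
    n,l,s,c=cv2.connectedComponentsWithStats(m); return [(c[i].round(1).tolist(),s[i].tolist()) for i in range(1,n) if s[i,4]>=amin]
```

Run:
```python
from h import *
I={n:cv2.cvtColor(cv2.imread(f"pics/{n}0.png"),cv2.COLOR_BGR2RGB) for n in("scene","side")}
for c in("blue","orange"):
    for n in I: print(n,c,blobs(mask(I[n],c)))
a=cv2.resize(I["scene"][130:275,255:485],None,fx=3.4,fy=3.4,interpolation=2)
b=cv2.resize(I["side"][130:275,240:395],None,fx=4,fy=4,interpolation=2)
cv2.imwrite("pics/c1.png",a[:,:,::-1]);cv2.imwrite("pics/c2.png",b[:,:,::-1])
```

```text
scene blue [([418.1, 175.0], [412, 171, 12, 9, 48])]
side blue [([83.7, 42.4], [47, 28, 75, 29, 975]), ([366.0, 164.2], [361, 154, 10, 25, 167])]
scene orange [([440.6, 167.7], [431, 153, 20, 29, 330])]
side orange [([370.7, 146.8], [367, 138, 9, 25, 112])]
```

View pics/c1.png

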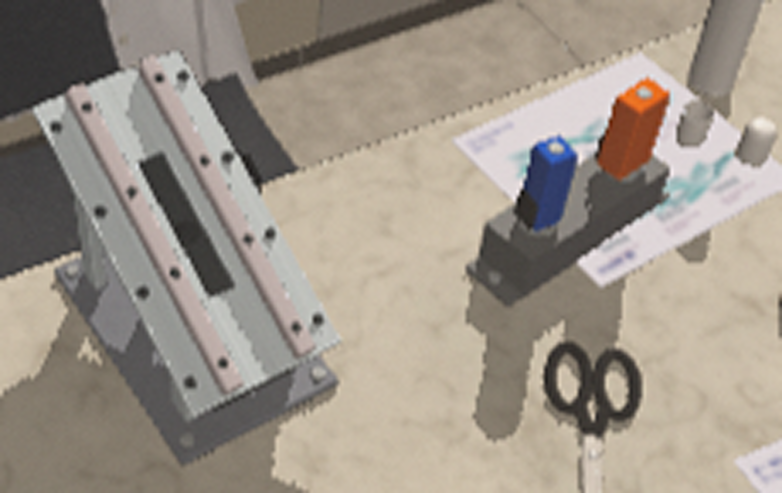

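View pics/c2.png

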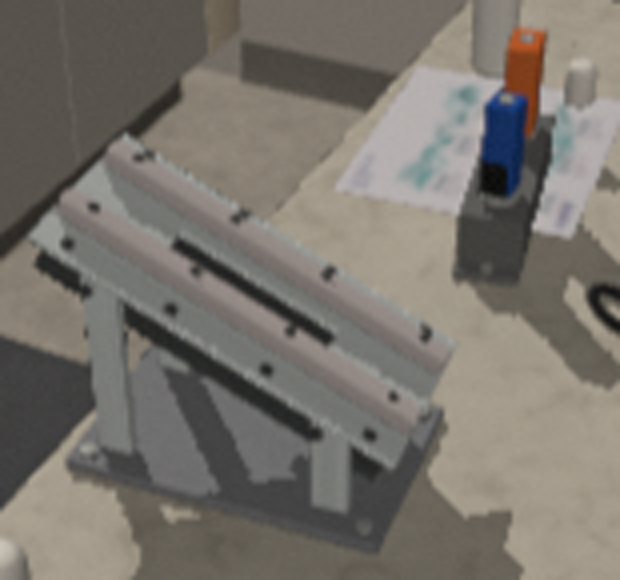

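The crops are clear enough to use. The rail screws are visible in both views (left rail in c1 at (87,107)…(223,363), right rail at (159,78)…(296,327)). The slot corners in c1 are (142,160), (163,153), (233,284), (211,296). The blue top is at c1 (556,148) and c2 (507,98), and the black pad faces left and toward the camera.

Run:
```python
from h import *
S,D=pose("scene"),pose("side")
s=lambda p:(255+(p[0]+.5)/3.4-.5,130+(p[1]+.5)/3.4-.5); d=lambda p:(240+(p[0]+.5)/4-.5,130+(p[1]+.5)/4-.5)
T=lambda a,b:tri(ray(S,s(a)),ray(D,d(b)))
np.set_printoptions(precision=4,suppress=True)
L=[];
for rail in([(87,107),(131,192),(175,272),(223,363)],[(94,207),(196,271),(290,331),(392,397)]),([(159,78),(204,161),(248,239),(296,327)],[(142,156),(240,216),(330,272),(426,333)]):
    r=[T(a,b) for a,b in zip(*rail)]; L.append(np.array([q[0] for q in r])); print(L[-1],[q[1] for q in r])
l,r=L; x=(l[0]-l[3]+r[0]-r[3]); x/=np.linalg.norm(x)
y=(l-r).mean(0); print("sep",np.linalg.norm(y)); y-=x*(x@y); y/=np.linalg.norm(y); z=np.cross(x,y)
c=(l+r).mean(0)/2 - 14e-3*z
c=(l.mean(0)+r.mean(0))/2-.014*z
print("bed c",c,"x",x,"y",y,"slope",np.degrees(np.arcsin(x[2])),"yaw",np.arctan2(x[1],x[0]))
# slot corners via plane z-normal through c
for p in[(142,160),(163,153),(233,284),(211,296)]:
    o,v=ray(S,s(p)); q=o+v*(z@(c-o))/(z@v); print("slot in bed",np.array([x,y,z])@(q-c)*1e3)
print("blue top",T((556,148),(507,98))); print("orange top",T((646,92),(527,38)))
# stand top corners
print("stand corner top",[plane(S,s(p),.044) for p in[(484,224),(668,165),(512,260)]])
# pad centre
print("pad",T((527,209),(495,179)))
```

```text
[[0.5829 0.0933 0.1655]
 [0.5235 0.0896 0.1393]
 [0.4703 0.084  0.1128]
 [0.4119 0.0791 0.0843]] [[np.float64(0.3), np.float64(0.3)], [np.float64(0.2), np.float64(0.2)], [np.float64(0.3), np.float64(0.3)], [np.float64(0.1), np.float64(0.1)]]
[[0.5848 0.0408 0.1681]
 [0.5251 0.0368 0.1423]
 [0.4716 0.0316 0.117 ]
 [0.414  0.0265 0.0892]] [[np.float64(0.4), np.float64(0.4)], [np.float64(0.1), np.float64(0.1)], [np.float64(0.0), np.float64(0.0)], [np.float64(0.6), np.float64(0.6)]]
sep 0.052721819705374345
bed c [0.504  0.0595 0.1147] x [0.9031 0.0751 0.4228] y [-0.047   0.996  -0.0765] slope 25.008650208104893 yaw 0.0829645429924966
slot in bed [51.5377  7.0546  0.    ]
slot in bed [49.9677 -7.8049  0.    ]
slot in bed [-49.972   -7.1274   0.    ]
slot in bed [-50.6857   9.5366   0.    ]
blue top (array([ 0.4495, -0.193 ,  0.1192]), [np.float64(0.2), np.float64(0.2)])
orange top (array([ 0.4685, -0.2853,  0.1168]), [np.float64(0.2), np.float64(0.2)])
stand corner top [array([ 0.4647, -0.1569,  0.044 ]), array([ 0.4527, -0.3143,  0.044 ]), array([ 0.4271, -0.1555,  0.044 ])]
pad (array([ 0.4491, -0.1797,  0.064 ]), [np.float64(0.1), np.float64(0.1)])
```

Every measurement agrees with the text: slope 25.0°, bed origin about (0.504, 0.060, 0.114), blue top at z=0.119, slot ±50 mm. Now I move above the blue pin.

```bash
python3 nudge.py '[[[0.06,0.035,-0.028,-0.003,0,0,0],[0.06,0.035,-0.028,-0.003,0,0,0],[0.06,0.035,-0.028,-0.003,0,0,0],[0.06,0.035,-0.028,-0.003,0,0,0],[0.06,0.035,-0.028,-0.003,0,0,0],[0.06,0.035,-0.028,-0.003,0,0,0],[0.06,0.035,-0.028,-0.003,0,0,0],[0.06,0.035,-0.028,-0.003,0,0,0],[0.06,0.035,-0.028,-0.003,0,0,0],[0.06,0.035,-0.028,-0.003,0,0,0]]]' | tail -5
python3 nudge.py '[[[0.06,0,0,0,0,0,-0.15],[0.06,0,0,0,0,0,-0.15],[0.06,0,0,0,0,0,-0.15],[0.06,0,0,0,0,0,-0.15],[0.06,0,0,0,0,0,-0.15],[0.06,0,0,0,0,0,-0.15],[0.06,0,0,0,0,0,-0.15],[0.06,0,0,0,0,0,-0.15],[0.06,0,0,0,0,0,-0.15],[0.06,0,0,0,0,0,-0.15],[0.06,0,0,0,0,0,0],[0.06,0,0,0,0,0,0]]]' | tail -5
python3 - <<'E'
from h import *
o=arm.get_obs();P=pose("wrist",o);im=arm.read_camera("wrist");cv2.imwrite("pics/w1.png",im[:,:,::-1])
print(o["time"],np.round(o["tool_pos"],4),np.round(R.from_rotvec(o["ee_rot"]).as_matrix(),3).tolist(),np.round(o["joint_positions"],2))
print(blobs(mask(im,"blue")),blobs(mask(im,"orange")),proj(P,(.4495,-.193,.119)))
E
```

```text
tool_pos: [0.4506, -0.1953, 0.2613]
ee_rot: [-3.089, -0.571, 0.0]
force: [0.4, 0.1, -0.6]
width: 0.0601
grip_force: 0.0
tool_pos: [0.45, -0.1971, 0.2611]
ee_rot: [-1.876, -2.519, -0.0]
force: [0.2, -0.7, 0.1]
width: 0.0599
grip_force: 0.0
2.3 [ 0.45   -0.1971  0.2611] [[-0.286, 0.958, -0.0], [0.958, 0.286, 0.0], [0.001, -0.0, -1.0]] [ 0.89  0.32 -0.71  1.79  0.23  1.12  0.39]
[([320.0, 175.5], [306, 155, 29, 40, 670])] [([312.2, 252.6], [300, 224, 25, 55, 929])] [320.64883118 182.82558462]
```

View pics/w1.png

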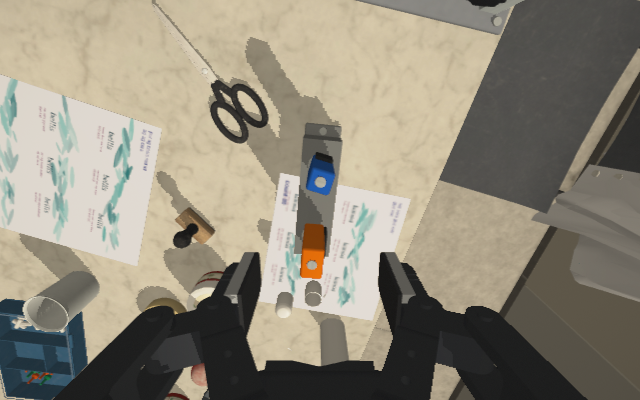

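The wrist view shows the blue pin's top face around (320,182), with the pad at its upper right (325,157). Next I get the head's yaw from the top face corners.

Run:
```python
from h import *
o=arm.get_obs();P=pose("wrist",o);im=cv2.imread("pics/w1.png")[:,:,::-1].copy()
m=mask(im,"blue"); v=im.max(2)
print(v[160:198,320].tolist()); print(v[183,302:340].tolist())
t=np.percentile(v[m>0],[10,30,50,70,90]);print(t)
thr=(np.percentile(v[m>0],15)+np.percentile(v[m>0],85))/2
top=((m>0)&(v>thr)).astype(np.uint8)*255; top=cv2.morphologyEx(top,cv2.MORPH_CLOSE,np.ones((9,9)));top=cv2.morphologyEx(top,cv2.MORPH_OPEN,np.ones((3,3)))
c=max(cv2.findContours(top,0,2)[0],key=cv2.contourArea)
w=np.array([plane(P,p[0],.119)[:2] for p in c],np.float32)*1000
r=cv2.minAreaRect(w);print("rect mm",r,"edge az rad",np.radians(r[2]))
# pad: dark px near head
d=(v[150:170,300:345]<40);ys,xs=np.nonzero(d);print("pad px",xs.mean()+300,ys.mean()+150,d.sum(), "world",plane(P,(xs.mean()+300,ys.mean()+150),.072))
cv2.imwrite("pics/w1c.png",np.hstack([cv2.resize(im[140:210,280:360,::-1],None,fx=5,fy=5,interpolation=0),cv2.cvtColor(cv2.resize(top[140:210,280:360],None,fx=5,fy=5,interpolation=0),8)]))
```

```text
[71, 88, 89, 89, 89, 89, 88, 89, 91, 115, 136, 155, 172, 172, 173, 170, 115, 158, 173, 175, 175, 171, 175, 179, 183, 180, 177, 162, 174, 175, 175, 174, 168, 148, 125, 126, 126, 126]
[126, 125, 126, 114, 95, 106, 132, 157, 172, 171, 171, 172, 162, 149, 180, 182, 181, 180, 179, 178, 178, 178, 177, 158, 164, 175, 175, 175, 174, 170, 150, 125, 125, 125, 125, 157, 214, 213]
[ 87.  89. 157. 172. 175.]
rect mm ((448.89947509765625, -192.02066040039062), (22.00539779663086, 21.606103897094727), 89.48736572265625) edge az rad 1.5618491707966664
pad px 323.5 157.0686274509804 102 world [ 0.44814088 -0.17681345  0.072     ]
```

View pics/w1c.png

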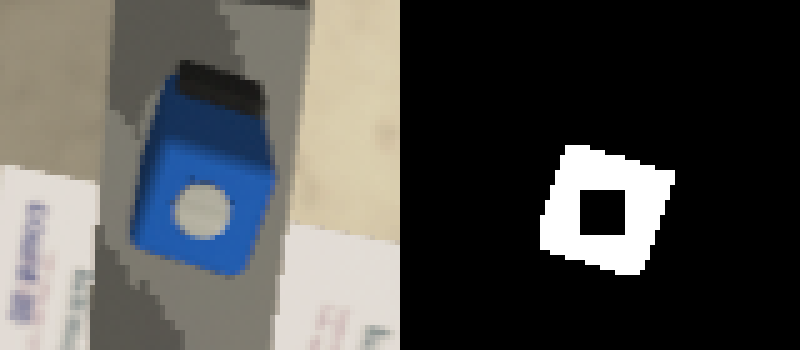

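The pad azimuth is about 1.52 rad and the centre is (0.4495,-0.1925). I turn the tool so that it closes along the pad direction, then descend partway.

```bash
python3 nudge.py '[[[0.06,0,0,0,0,0,-0.137],[0.06,0,0,0,0,0,-0.137],[0.06,0,0,0,0,0,-0.137],[0.06,0,0,0,0,0,-0.137],[0.06,0,0,0,0,0,-0.137],[0.06,0,0,0,0,0,-0.137],[0.06,0,0,0,0,0,-0.137],[0.06,0,0,0,0,0,-0.137],[0.06,0,0,0,0,0,-0.137],[0.06,0.0007,0.0046,0.04,0,0,0],[0.06,0,0,0.04,0,0,0],[0.06,0,0,0.04,0,0,0]]]' | tail -5
python3 nudge.py '[[[0.06,0,0,0,0,0,0],[0.06,0,0,0,0,0,0]]]'>/dev/null
cat > st.py <<'E'
from h import *
o=arm.get_obs();M=R.from_rotvec(o["ee_rot"]).as_matrix()
print("t",round(o["time"],2),"p",np.round(o["tool_pos"],4),"xaz %.3f yaz %.3f"%(np.arctan2(M[1,0],M[0,0]),np.arctan2(M[1,1],M[0,1])),"z",np.round(M[:,2],3),"q",np.round(o["joint_positions"],2),"F",np.round(o["force"],1),"w",round(o["width"],4),"g",round(o["grip_force"],1))
E
python3 st.py
```

```text
tool_pos: [0.4497, -0.1924, 0.1401]
ee_rot: [0.073, 3.14, -0.001]
force: [0.1, -0.9, -0.3]
width: 0.0603
grip_force: 0.0
t 3.75 p [ 0.45   -0.192   0.1418] xaz 3.098 yaz 1.527 z [-0.001  0.001 -1.   ] q [ 0.97  0.53 -0.93  1.97  0.53  0.91  1.3 ] F [0.2 0.1 1.6] w 0.0598 g 0.0
```

Aligned. I descend to TCP z≈0.080 and close.

```bash
python3 nudge.py '[[[0.06,0,0,0.031,0,0,0],[0.06,0,0,0.03,0,0,0],[0.06,0,0,0,0,0,0],[0,0,0,0,0,0,0],[0,0,0,0,0,0,0],[0,0,0,0,0,0,0],[0,0,0,0,0,0,0],[0,0,0,0,0,0,0],[0,0,0,0,0,0,0]]]' >/dev/null; python3 st.py; python3 nudge.py '[[[0,0,0,-0.02,0,0,0],[0,0,0,-0.03,0,0,0],[0,0,0,-0.03,0,0,0],[0,0,0,-0.03,0,0,0],[0,0,0,-0.03,0,0,0],[0,0,0,0,0,0,0]]]'>/dev/null; python3 st.py
```

```text
t 4.65 p [ 0.451  -0.1927  0.0823] xaz 3.098 yaz 1.528 z [ 0.003 -0.002 -1.   ] q [ 0.91  0.6  -0.84  2.04  0.65  0.78  1.2 ] F [-0.3  0.4  7.6] w 0.0238 g 58.1
t 5.25 p [ 0.4519 -0.1922  0.2248] xaz 3.099 yaz 1.528 z [ 0.007 -0.003 -1.   ] q [ 1.05  0.43 -1.01  1.85  0.42  1.08  1.41] F [ 0.7 -0.5 -2.7] w 0.0232 g 59.4
```

The pin is held (opening 24 mm). I raise it and turn it to the bed orientation.

```bash
python3 nudge.py '[[[0,0,0,-0.007,0,0,0.145],[0,0,0,-0.007,0,0,0.145],[0,0,0,-0.007,0,0,0.145],[0,0,0,-0.007,0,0,0.145],[0,0,0,-0.007,0,0,0.145],[0,0,0,-0.007,0,0,0.145],[0,0,0,-0.007,0,0,0.145],[0,0,0,-0.007,0,0,0.145],[0,0,0,-0.007,0,0,0.145],[0,0,0,-0.007,0,0,0.145]]]' >/dev/null; python3 nudge.py '[[[0,0,0,0,-0.146,0,0],[0,0,0,0,-0.145,0,0],[0,0,0,0,-0.145,0,0],[0,0,0,0,0,0,0]]]'>/dev/null; python3 st.py
cat >> h.py <<'E'
C=np.array([.504,.0595,.113]);PSI=.083
B=(R.from_euler("z",PSI)*R.from_euler("y",-np.radians(25))).as_matrix()
def go(bx,h,L=.0753,by=0.):
    "tool-axis shift & turn to bring pin tip to bed (bx,by,h)"
    o=arm.get_obs();M=R.from_rotvec(o["ee_rot"]).as_matrix(); G=np.column_stack([B[:,1],B[:,0],-B[:,2]])
    t=C+B@np.array([bx,by,h+L]); print("TCP goal",t.round(4),"d tool",(M.T@(t-o["tool_pos"])).round(4),"rot",R.from_matrix(M.T@G).as_rotvec().round(4))
    q=B.T@(o["tool_pos"]-M@[0,0,-L]-C); print("tip in bed mm",(q*1e3).round(1),"F bed",(B.T@o["force"]).round(1))
E
python3 -c "
from h import *
go(.034,.06)"
```

```text
t 6.65 p [ 0.4454 -0.1914  0.288 ] xaz 1.647 yaz 0.074 z [ 0.4    0.035 -0.916] q [ 1.2   0.09 -0.74  2.06 -0.25  0.68  0.72] F [-0.4  0.5 -2.1] w 0.0236 g 59.7
TCP goal [0.4777 0.0573 0.25  ] d tool [0.2453 0.0311 0.0565] rot [-0.0231 -0.0019 -0.0079]
tip in bed mm [   0.5 -245.   116.8] F bed [-1.3  0.6 -1.8]
```

```bash
sed -i 's/-M@\[0,0,-L\]/+M@[0,0,L]/' h.py; python3 nudge.py '[[[0,0.035,0.004,0,-0.023,0,-0.008],[0,0.035,0.004,0,0,0,0],[0,0.035,0.004,0,0,0,0],[0,0.035,0.004,0,0,0,0],[0,0.035,0.005,0.01,0,0,0],[0,0.035,0.005,0.02,0,0,0],[0,0.035,0.005,0.02,0,0,0],[0,0,0,0,0,0,0],[0,0,0,0,0,0,0],[0,0,0,0,0,0,0]]]'>/dev/null; python3 st.py;python3 - <<'E'
from h import *
go(.034,.02)
o=arm.get_obs()
a=arm.read_camera("scene");b=arm.read_camera("side");np.savez("pics/i2.npz",a=a,b=b)
M=R.from_rotvec(o["ee_rot"]).as_matrix();print([proj(pose(n),o["tool_pos"]+M@[0,0,.0753]).round(1) for n in("scene","side")])
cv2.imwrite("pics/h2.png",np.hstack([cv2.resize(a[100:250,250:380],None,fx=3,fy=3.5,interpolation=2),cv2.resize(b[100:250,240:370],None,fx=3,fy=3.5,interpolation=2)])[:,:,::-1])
E
```

```text
t 7.65 p [0.469  0.0275 0.2686] xaz 1.656 yaz 0.087 z [ 0.414  0.032 -0.91 ] q [ 0.9   0.05 -1.07  2.18  0.16  0.52 -0.19] F [-0.1 -0.3 -1.9] w 0.023 g 59.7
TCP goal [0.4946 0.0587 0.2137] d tool [0.0292 0.0028 0.0615] rot [-0.0079  0.0024  0.0033]
tip in bed mm [ 31.2 -29.2  81.6] F bed [-0.9 -0.3 -1.7]
[array([322.2, 163.9]), array([310.5, 162.3])]
```

View pics/h2.png

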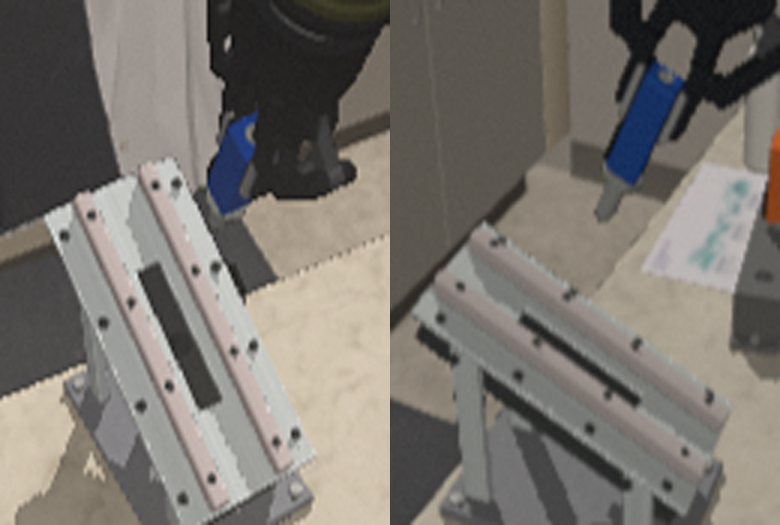

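The tip appears where predicted in both views (side ≈(310,162)), so the held length is right. I centre it over the slot at x≈+34 and lower it.

```bash
python3 nudge.py '[[[0,0.015,0.0015,0.02,-0.008,0.002,0.003],[0,0.0142,0.0013,0.02,0,0,0],[0,0,0,0.02,0,0,0],[0,0,0,0,0,0,0],[0,0,0,0,0,0,0],[0,0,0,0,0,0,0],[0,0,0,0,0,0,0]]]'>/dev/null; python3 st.py;python3 -c "
from h import *
go(.034,.0)"
```

```text
t 8.45 p [0.4934 0.0565 0.2175] xaz 1.652 yaz 0.082 z [ 0.422  0.033 -0.906] q [ 0.57  0.2  -0.92  2.23  0.63  0.43 -0.75] F [-0.6  0.1 -2.4] w 0.0234 g 59.7
TCP goal [0.503  0.0594 0.1956] d tool [ 0.0021 -0.0004  0.024 ] rot [ 0.0008  0.0024 -0.0011]
tip in bed mm [34.4 -2.2 24. ] F bed [-1.6  0.1 -1.9]
```

```bash
python3 nudge.py '[[[0,0.0021,0,0.008,0,0,0],[0,0,0,0.007,0,0,0],[0,0,0,0,0,0,0],[0,0,0,0,0,0,0]]]'>/dev/null; python3 st.py;python3 - <<'E'
from h import *
go(.034,.0)
a=arm.read_camera("scene");b=arm.read_camera("wrist")
cv2.imwrite("pics/h3.png",np.hstack([cv2.resize(a[120:240,270:350],None,fx=5,fy=5,interpolation=2),cv2.resize(b[130:330,230:363],None,fx=3,fy=3,interpolation=2)])[:,:,::-1])
E
```

```text
t 8.85 p [0.4993 0.0597 0.2034] xaz 1.653 yaz 0.083 z [ 0.421  0.034 -0.906] q [ 0.5   0.23 -0.86  2.24  0.72  0.41 -0.84] F [ 0.   0.1 -2.1] w 0.0233 g 59.9
TCP goal [0.503  0.0594 0.1956] d tool [-0.0005  0.      0.0087] rot [-0.0002  0.0014 -0.0002]
tip in bed mm [34.   0.4  8.7] F bed [-0.8  0.1 -1.9]
```

View pics/h3.png

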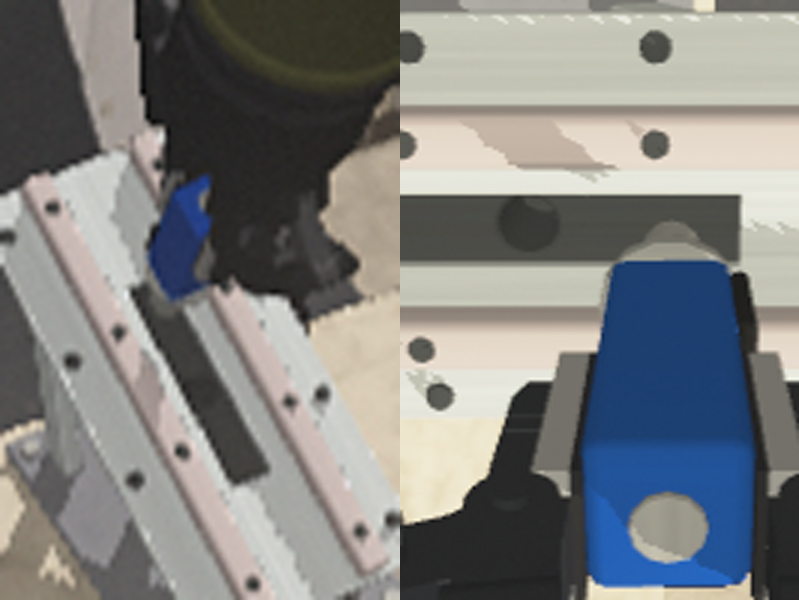

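The wrist view shows the hole at crop (528,222), i.e. pixel (272.7,204), and the pin tip above the slot at crop (671,235). The slot's top end is at crop x=740. I cast these onto the bar plane.

Run:
```python
from h import *
P=pose("wrist")
def b(px,z):
    c,d=ray(P,px);c=B.T@(c-C);d=B.T@d;return ((c+d*(z-c[2])/d[2])*1e3).round(1)
f=lambda x,y:(230+(x-400)/3,130+y/3)
print("hole",b(f(528,222),-.005)); print("slot end",b(f(740,228),0));print("slot edges far/near",b(f(450,195),0),b(f(450,262),0))
print("hole edges",b(f(498,222),-.005),b(f(559,222),-.005))
print("screws far rail",b(f(655,145),.014),b(f(410,145),.014))
print("tip proj",(proj(P,C+B@[.034,.0004,.0087])-[230,130])*3+[400,0])
```

```text
hole [-3.6  1.5 -5. ]
slot end [52.3  1.6  0. ]
slot edges far/near [-22.5  10.6   0. ] [-23.9  -7.9   0. ]
hole edges [-11.5   1.5  -5. ] [ 4.7  1.5 -5. ]
screws far rail [30.5 27.5 14. ] [-27.5  27.5  14. ]
tip proj [669.68593186 244.11421978]
```

The hole is at x≈-3.5 mm, on the slot's centre line as seen by the wrist camera. I touch down at x≈+12 and slide down-slope over it to confirm by feel.

```bash
python3 nudge.py '[[[0,0,-0.011,0,0,0,0],[0,0,-0.011,0.004,0,0,0],[0,0,0,0.004,0,0,0],[0,0,0,0.003,0,0,0],[0,0,0,0,0,0,0],[0,0,0,0,0,0,0]]]'|tail -3;python3 -c "
from h import *
go(.012,-.005)"; python3 nudge.py '[[[0,0,0,0.002,0,0,0],[0,0,0,0.001,0,0,0],[0,0,0,0,0,0,0]]]'|tail -3; python3 -c "
from h import *
go(.012,-.005)"
```

```text
force: [-0.6, 0.8, -1.7]
width: 0.0233
grip_force: 59.9
TCP goal [0.4852 0.0579 0.1818] d tool [-0.0011 -0.0002  0.0022] rot [-0.0004  0.0005  0.0004]
tip in bed mm [12.2  1.1 -2.8] F bed [-1.2  0.8 -1.3]
force: [-2.7, -0.4, 4.8]
width: 0.0234
grip_force: 60.8
TCP goal [0.4852 0.0579 0.1818] d tool [-0.0009 -0.0002 -0.0006] rot [0.0002 0.0012 0.0004]
tip in bed mm [12.2  0.8 -5.6] F bed [-0.4 -0.2  5.5]
```

Contact at −5.6 mm with about 7 N. Now I slide.

```bash
python3 nudge.py '[[[0,0,-0.002,0,0,0,0],[0,0,-0.002,0,0,0,0],[0,0,-0.002,0,0,0,0],[0,0,-0.002,0,0,0,0],[0,0,0,0,0,0,0]]]'>/dev/null;python3 -c "
from h import *
go(-.0035,-.012)"; python3 nudge.py '[[[0,0,-0.002,0.0005,0,0,0],[0,0,-0.002,0.0005,0,0,0],[0,0,-0.002,0,0,0,0],[0,0,0,0,0,0,0]]]'>/dev/null; python3 -c "
from h import *
go(-.0035,-.012)"
```

```text
TCP goal [0.4742 0.057  0.1689] d tool [-0.0011 -0.0075  0.0064] rot [0.0002 0.0005 0.0006]
tip in bed mm [ 4.   1.1 -5.6] F bed [1.8 0.9 5. ]
TCP goal [0.4742 0.057  0.1689] d tool [-0.0007 -0.0011  0.0053] rot [-0.0008  0.0015  0.0001]
tip in bed mm [-2.5  0.6 -6.7] F bed [-1.6 -0.1 -1.3]
```

The force is gone, so the tip is over the hole. I lower it in steps.

```bash
python3 nudge.py '[[[0,0,-0.001,0.002,0,0,0],[0,0,0,0.002,0,0,0],[0,0,0,0.002,0,0,0],[0,0,0,0,0,0,0]]]'>/dev/null;python3 -c "
from h import *
go(-.0035,-.037)"; python3 nudge.py '[[[0,0,0,0.002,0,0,0],[0,0,0,0.002,0,0,0],[0,0,0,0,0,0,0]]]'>/dev/null; python3 st.py; python3 -c "
from h import *
go(-.0035,-.037)"
```

```text
TCP goal [0.4847 0.0579 0.1462] d tool [-0.0004  0.0006  0.0237] rot [-0.0025  0.0015  0.    ]
tip in bed mm [ -4.3   0.3 -13.3] F bed [-1.1 -0.8 -3.3]
t 11.45 p [0.4763 0.0577 0.1643] xaz 1.653 yaz 0.083 z [ 0.42   0.033 -0.907] q [ 0.34  0.24 -0.68  2.35  0.98  0.29 -1.12] F [ 1.  -1.2 -2.6] w 0.0231 g 59.9
TCP goal [0.4847 0.0579 0.1462] d tool [-0.0004  0.      0.0199] rot [-0.0014  0.0015 -0.0001]
tip in bed mm [ -3.6   0.4 -17.1] F bed [-0.3 -1.3 -2.8]
```

Free entry, tip at −17 mm with no resistance. I keep lowering.

```bash
python3 nudge.py '[[[0,0,0,0.003,0,0,0],[0,0,0,0.003,0,0,0],[0,0,0,0.003,0,0,0],[0,0,0,0.003,0,0,0],[0,0,0,0,0,0,0]]]'>/dev/null;python3 -c "
from h import *
go(-.0036,-.037)"; python3 nudge.py '[[[0,0,0,0.003,0,0,0],[0,0,0,0.002,0,0,0],[0,0,0,0.001,0,0,0],[0,0,0,0,0,0,0]]]'>/dev/null; python3 st.py; python3 -c "
from h import *
go(-.0036,-.037)"
```

```text
TCP goal [0.4846 0.0579 0.1462] d tool [-0.0005 -0.0001  0.0078] rot [-0.0014  0.0014  0.0002]
tip in bed mm [ -3.6   0.4 -29.2] F bed [-1.3 -3.  -4.2]
t 12.35 p [0.4839 0.0584 0.1482] xaz 1.653 yaz 0.083 z [ 0.42   0.034 -0.907] q [ 0.25  0.28 -0.58  2.36  1.15  0.26 -1.28] F [ 1.6 -3.8 -2.2] w 0.0232 g 59.9
TCP goal [0.4846 0.0579 0.1462] d tool [-0.0005 -0.0002  0.0021] rot [-0.001   0.0014  0.0001]
tip in bed mm [ -3.4   0.4 -34.9] F bed [ 0.2 -3.9 -2.6]
```

```bash
python3 nudge.py '[[[0,-0.0008,0,0.001,0,0,0],[0,0,0,0.001,0,0,0],[0,0,0,0.0005,0,0,0],[0,0,0,0,0,0,0]]]'>/dev/null;python3 -c "
from h import *
go(-.0036,-.037)"; python3 nudge.py '[[[0,0,0,0.0005,0,0,0],[0,0,0,0.0005,0,0,0],[0,0,0,0,0,0,0]]]'>/dev/null;  python3 -c "
from h import *
go(-.0036,-.037)"
```

```text
TCP goal [0.4846 0.0579 0.1462] d tool [-0.0003 -0.0003 -0.0003] rot [-0.0007  0.0005  0.0005]
tip in bed mm [ -3.3   0.2 -37.3] F bed [-1.1 -2.1 -1. ]
TCP goal [0.4846 0.0579 0.1462] d tool [-0.0002 -0.0004 -0.0005] rot [0.0006 0.0013 0.0011]
tip in bed mm [ -3.2   0.2 -37.5] F bed [-3.5 -3.3 20. ]
```

Collar seated (20 N at −37.5 mm). I release and back out along the tool axis.

```bash
python3 nudge.py '[[[0,0,0,-0.0007,0,0,0],[0.06,0,0,0,0,0,0],[0.06,0,0,0,0,0,0],[0.06,0,0,0,0,0,0],[0.06,0,0,0,0,0,0]]]'|tail -3; python3 nudge.py '[[[0.06,0,0,-0.02,0,0,0],[0.06,0,0,-0.03,0,0,0],[0.06,0,0,-0.04,0,0,0],[0.06,0,0,-0.04,0,0,0],[0.06,0,0,0,0,0,0],[0.06,0,0,0,0,0,0]]]'|tail -3; python3 st.py
python3 - <<'E'
from h import *
a=arm.read_camera("side");P=pose("wrist");b=arm.read_camera("wrist")
cv2.imwrite("pics/h4.png",np.hstack([cv2.resize(a[130:250,240:340],None,fx=4,fy=4,interpolation=2),cv2.resize(b[100:340,200:400],None,fx=2,fy=2,interpolation=2)])[:,:,::-1])
print("expected top px (side, wrist)",proj(pose("side"),C+B@[-.0034,0,.075]),proj(P,C+B@[-.0034,0,.075]))
E
```

```text
force: [-0.8, -0.7, 0.8]
width: 0.0597
grip_force: 0.0
force: [-0.1, 0.6, 0.4]
width: 0.0602
grip_force: 0.0
t 14.15 p [0.4461 0.0466 0.2345] xaz 1.640 yaz 0.072 z [ 0.425  0.024 -0.905] q [ 0.77  0.06 -1.03  2.29  0.35  0.41 -0.47] F [-0.1  0.6  0.4] w 0.0602 g 0.0
expected top px (side, wrist) [317.99925905 179.98563937] [318.14459671 208.44251223]
```

View pics/h4.png

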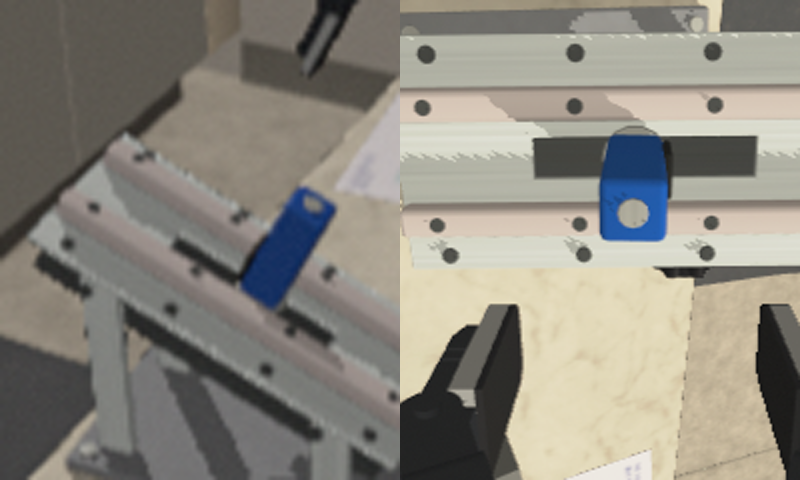

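The pin stands upright and square, with its top at side pixel (318.5,180) against (318,180) expected. The collar is down, the pad faces up the slope and the gripper is clear. I hand in.

```bash
python3 -c "
from cell import arm
print(arm.close_job())"
```

```text
the job is handed in; nothing more can be done
None
```

The job is handed in at about 14 s of the 61 s (no verdict came back): the blue pin is home in the bar's hole with its collar on the bed and its pad facing up the slope, and the gripper is open and clear.

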